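Close the vent, then throw the vacuum valve lever past half open to fully open

TASK

Get the line ready to pump down: first push the vent valve's lever (the one with the flat paddle) all the way back to closed, at its left stop; then push the vacuum valve's lever (the one with the round barrel knob) from closed past its half-open click to the fully open stop on the right, and leave both there. Push the handles with the fingertips only, without gripping or forcing them, and leave the loose things on the table where they are.

Things in the scene. Friction and masses are not known exactly. Their poses are not given: they have to be found in the camera images.
- vent: Vent valve, fixed on the table, left or right of the other: 100 x 84 mm foot plate, 62 mm aluminium body, round steel index plate 116 mm wide, top 56 mm up, with stop pins to 68 mm. Its lever arm (top 66 mm up) ends in a flat paddle. Origin: on the table under the lever's upright axis; z up, x away from the robot at yaw 0.
- vent_handle (a point): Centre of the vent lever's upright flat black paddle: 8 mm thick along the swing, 36 mm wide along the arm, from 66 to 116 mm above the table, this point at 90 mm; 80 mm from the lever's axis.
- vent_pivot (a point): Point on the vent lever's upright axis at the height of the handle's centre, 80 mm from it (nothing is there; the pivot bolt ends at 75 mm).
- vent_lever (a joint): Vent lever, rad: 0 closed (left stop), 0.75 half open (middle detent), 1.5 fully open (right stop). Grows anticlockwise from above: pivot-to-handle direction = valve yaw + pi - 0.75 + value, so the handle sweeps left to right on the robot's side. Springs into the nearest seat; leaving one takes 4 to 6 N at the handle; snaps over at about 0.35 and 1.15. Starts half or fully open.
- vacuum: Vacuum valve, fixed on the table, left or right of the other: 100 x 84 mm foot plate, 62 mm aluminium body, round steel index plate 116 mm wide, top 56 mm up, with stop pins to 68 mm. Its lever arm (top 66 mm up) ends in a round barrel knob. Origin: on the table under the lever's upright axis; z up, x away from the robot at yaw 0.
- vacuum_handle (a point): Centre of the vacuum lever's upright round black barrel knob: 24 mm in diameter (at 76 to 110 mm height), from 66 to 116 mm above the table, this point at 90 mm; 80 mm from the lever's axis.
- vacuum_pivot (a point): Point on the vacuum lever's upright axis at the height of the handle's centre, 80 mm from it (nothing is there; the pivot bolt ends at 75 mm).
- vacuum_lever (a joint): Vacuum lever, rad: 0 closed (left stop), 0.75 half open (middle detent), 1.5 fully open (right stop). Grows anticlockwise from above: pivot-to-handle direction = valve yaw + pi - 0.75 + value, so the handle sweeps left to right on the robot's side. Springs into the nearest seat; leaving one takes 4 to 6 N at the handle; snaps over at about 0.35 and 1.15. Starts closed.
- tape_roll: Bystander, loose, not to be disturbed: pale blue roll of labelling tape lying flat, 55 mm across, 19 mm high, left of the valves. Origin: centre of its underside.
- bottle_100: Bystander, loose, not to be disturbed: small clear bottle with a blue cap, 56 mm in diameter, 99 mm high, right of the valves. Origin: centre of its underside.
- tube_fitting: Bystander, loose, not to be disturbed: black push-in tube fitting lying on its side, 57 x 21 x 22 mm, behind the gap between the valves. Origin: centre of its underside.
There are look-alikes about, which are no part of the job. Leave any blue look-alike of the vent alone.

How it is judged:
On the way, in this order (a step that is already met when the one before it is completed fails the run):
1. the vent lever is closed while the vacuum lever is still closed (value of joint vent_lever below 0.12 rad and value of joint vacuum_lever below 0.25 rad), for 0.2 s.
2. the vacuum lever is past half open and at its fully open stop (value of joint vacuum_lever above 1.38 rad), for 0.2 s.
At the end, for the whole second after the job is handed in: The vent lever rests closed (within 0.12 rad of its left stop) and the vacuum lever rests fully open (within 0.12 rad of its right stop) (value of joint vent_lever below 0.12 rad and value of joint vacuum_lever above 1.38 rad and velocity of joint vent_lever between -0.05 and 0.05 rad/s and velocity of joint vacuum_lever between -0.05 and 0.05 rad/s); the robot touches nothing.
It fails at once if the vacuum lever is opened while the vent is still open (value of joint each of vacuum_lever, vent_lever above 0.3 rad).
It fails at once if a lever is gripped or forced (more than 36 N from the fingers) (contact force between the fingers and vent above 36 N or contact force between the fingers and vacuum above 36 N).
It fails at once if a loose bystander is moved or lifted more than 20 mm (distance of any of tape_roll, bottle_100, tube_fitting from where it was at the start of the episode above 0.02 m).
It also fails if it takes over 61 s, if anything falls off the work surface, if the arm or the gripper's body presses on something with over 40 N, if the wrist force passes 120 N, or if a joint passes its speed limit or range.

ROBOT

A 7-joint arm with a two-finger parallel gripper is mounted at the origin on a cart in front of the work surface, level with it; the furniture and walls round the work are solid. World frame = base frame: x ahead of the robot, y to its left, z up, the work surface at z = 0. Lengths are in m, angles in rad, forces in N, time in s.
With the tool pointing down it reaches from about 0.4 to 0.875 m from the base axis. Payload 19.3 kg.
Tool frame: the origin (TCP) lies on the centre line of the jaws, within the pads' length; the fingertips stand 8 mm ahead of it and the grasp point (between the pads) lies 11 mm behind it; z points along the fingers, y is the line along which they close (so a half turn about z gives the same grasp; the last joint's range is limited). The gripper opens to 85 mm and grips with 20 to 120 N. Pads are 22 mm wide; open, the fingers measure 114 mm over their backs; the gripper's body (76 mm by 85 mm) begins 54 mm behind the grasp point. The pads swing forward as they close: fully open they stand 13 mm farther back than shut.
Start: joints at [-1.301, 0.521, -0.036, 1.599, 0.021, 1.021, -0.113], TCP at [0.208, 0.589, 0.239] pointing down, gripper open.
Joint ranges: [-2.91, 2.91], [-0.3, 2.13], [-1.5, 1.42], [0.17, 2.43], [-1.26, 4.41], [0.16, 1.93], [-2.52, 2.52]. Speed limits (rad/s): [1.89, 1.89, 2.39, 2.39, 3.01, 3.01, 3.01].

INTERFACE

Orientations are given as [roll, pitch, yaw] about the fixed x, y, z axes, in that order (R = Rz(yaw) Ry(pitch) Rx(roll)).
In Python, from workcell import status, grab_frame, camera_params, bot, search_frame, silhouettes gives the robot as it stands.
- The arm moves only by the shell command python3 -m creep 'ROWS' [FORCE]. ROWS is JSON, a list of rows, each a list of 5 numbers: the shift along the tool's x, y, z in units of 60 mm (1.0 is 60 mm), then the turn about the tool's z in units of 8 degrees (1.0 is 8 degrees), then the opening, from 0 (shut) to 1 (fully open). In form: [[x, y, z, twist, hand], ...]. A call has 1 to 5 rows; each row is the pose to reach, as a shift and turn from the pose commanded when the call began, along the tool's axes at that moment; what a row does not reach only later rows make up. A row lasts 1/8 s, in which the tool goes at most 62.5 mm and 10.7 degrees, less where a joint would pass 70% of its speed; a pose out of reach is approached as far as the arm can. A call with a gripper value outside its range is refused whole. The fingers move at their own pace and stop on an object; FORCE is the grip in N (left out, the last holds). Time passes only in rows, so rows that repeat a pose let the fingers close. It gives the time, the measured TCP pose, the force, the opening and the grip force at its end, in the units of the state.
- status.observe(): the state, without advancing time (a new reading comes with each control period).
- grab_frame(name): name is "scene" or "top" or "wrist"; returns the picture (400x640x3 uint8, blue, green, red); there is no depth.
- camera_params(name): a dict with "K" (3x3 intrinsics, pixels), "k1" (the pictures are not rectified: a ray, as slopes to the right and down, at radius r is drawn at 1 + k1 r^2 times it, then the intrinsics apply), "rvec" (rotation vector, rad) and "tvec" (3), from world to camera coordinates, as OpenCV has them; the wrist camera has in their place "tool_from_camera" (4x4, takes a point from camera to tool coordinates, whose origin is the TCP and whose axes are the flange's). Camera axes: x right, y down, z forward; pixel columns grow to the right and rows downward; lengths in m; the calibration is good to about 2 mm. A picture is of the moment at which its call begins: read the wrist's pose just before it. camera_params takes no time and is no camera call.
- bot.job_done(): hands the job in; it is judged then, once.
Trained networks look in the newest picture that a camera, given by its name, has taken for a name from the list of things; names that differ only in an ending like _2 or _b are one class to them, and where a whole thing is asked for, a point or a joint stands for the part that bears it (a point fixed in the world has none). Each returns a list of dicts, best first, with "p" (0 to 1); they miss things now and then, are a little off and sometimes report something else, mostly with a low value. They report only what shows in the picture. A call takes as long as a camera call. They do not tell look-alikes from the thing itself.
- search_frame(camera, name): "extent" ([left, top, right, bottom] as shares, 0 to 1, of the picture: columns of its width, rows of its height, round what is visible of it).
- silhouettes(camera, name): "mask" (400x640 bool, what is visible of it) and "extent" ([left, top, right, bottom] as shares, 0 to 1, of the picture: columns of its width, rows of its height, round what is visible of it).
The state is a dict: "clock": time; "qpos": joint angles; "qd": joint speeds; "joint_efforts": joint torques, N m; "position": TCP position; "tool_rot": TCP orientation; "force": force on the tool from outside, world axes, zero at the start; "moment": the same for the moment, N m; "grip_width": finger opening in m; "finger_force": force on a finger pad.
Only numpy, scipy, OpenCV 4.12 (cv2) and the standard library are available. Lean on these libraries where they do the work, as an engineer would, in place of code of your own. Each camera call takes 0.05 s, during which the arm holds its last target. There are 200 camera calls.

## Working session

There is one attempt and no reset: what is moved stays moved. The work goes in short steps, Python scripts to look and compute and a shell command to move; the robot and the scene stay as the last step left them, time stands still between calls to the robot, and variables do not carry over. Pictures are saved under pics/ and viewed, at most 10 in all, crops included, and the job is handed in when it is done.

```bash
mkdir -p pics; ls; python3 - <<'E'
from workcell import status, grab_frame, camera_params, search_frame
import cv2
s=status.observe();print({k:s[k] for k in('clock','position','tool_rot','force','grip_width')})
for c in('scene','top'):
    cv2.imwrite(f'pics/{c}0.png',grab_frame(c))
    for n in('vent','vacuum','vent_handle','vacuum_handle','tape_roll','bottle_100','tube_fitting'):
        try: print(c,n,[(round(float(d['p']),2),[round(float(e)*(640,400)[i%2]) for i,e in enumerate(d['extent'])]) for d in search_frame(c,n)][:4])
        except Exception as e: print(c,n,e)
E
```

```text
pics
{'clock': 0.0, 'position': array([0.20825321, 0.58894015, 0.23873025]), 'tool_rot': array([-3.14046752e+00,  8.25704120e-05,  2.80171779e+00]), 'force': array([ 0.04404178,  0.33793431, -0.48493697]), 'grip_width': 0.08540254212552607}
scene vent [(0.91, [319, 204, 358, 246]), (0.58, [434, 288, 486, 336])]
scene vacuum [(0.56, [218, 178, 269, 214])]
scene vent_handle [(0.75, [323, 214, 348, 233]), (0.6, [434, 299, 468, 317])]
scene vacuum_handle [(0.61, [222, 181, 251, 192])]
scene tape_roll [(0.67, [189, 189, 205, 201])]
scene bottle_100 [(0.87, [394, 250, 418, 285])]
scene tube_fitting []
top vent [(0.6, [441, 201, 475, 243]), (0.56, [312, 171, 345, 216])]
top vacuum [(0.82, [200, 182, 243, 219]), (0.44, [203, 198, 231, 223])]
top vent_handle [(0.61, [324, 186, 335, 215]), (0.56, [448, 215, 466, 245])]
top vacuum_handle [(0.45, [201, 201, 232, 223])]
top tape_roll [(0.49, [162, 221, 176, 236])]
top bottle_100 [(0.58, [391, 200, 417, 216])]
top tube_fitting [(0.51, [280, 161, 297, 170])]
```

View pics/scene0.png

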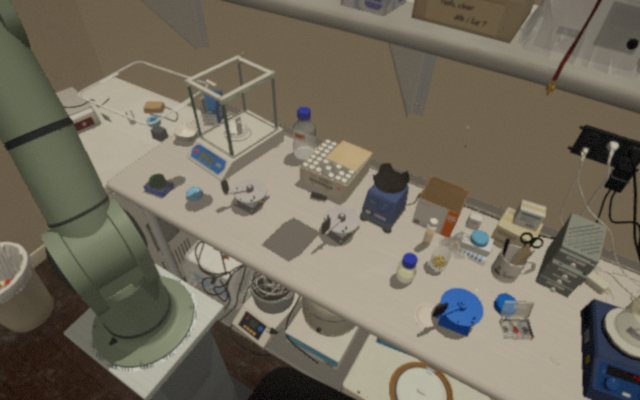

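View pics/top0.png

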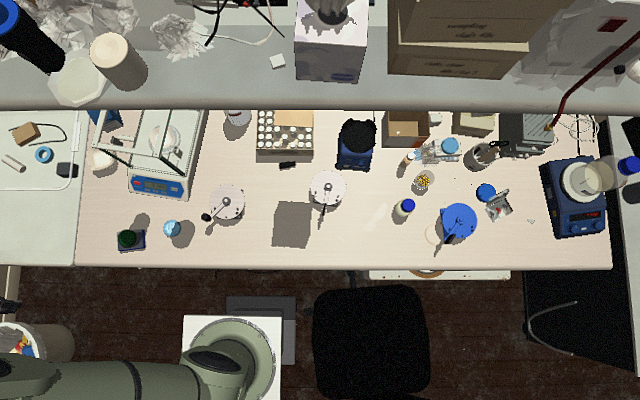

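The scene shows three valves:
- The silver valve with a paddle, at scene (340,228) / top (328,190), is the vent.
- The blue paddle valve, at scene (460,312) / top (458,222), is the look-alike to leave alone.
- The silver valve with a barrel knob, at scene (245,195) / top (226,203), is the vacuum valve.

Next I'll check this choice in a close crop.

```bash
python3 - <<'E'
import cv2,numpy as np
t=cv2.imread('pics/top0.png');s=cv2.imread('pics/scene0.png')
a=cv2.resize(t[160:240,190:350],(800,400)[:2],interpolation=cv2.INTER_CUBIC)[:300+100]
b=cv2.resize(s[170:250,210:370],(400,200),interpolation=cv2.INTER_CUBIC)
o=np.zeros((600,800,3),np.uint8);o[:400]=a;o[400:,:400]=b
cv2.imwrite('pics/crop1.png',o)
E
cat > h.py <<'E'
import numpy as np,cv2
from scipy.spatial.transform import Rotation as R
from workcell import status, grab_frame, camera_params, search_frame, silhouettes
def cam(n,st=None):
    c=camera_params(n);K=np.array(c['K']);k1=c['k1']
    if n=='wrist':
        T=np.eye(4);T[:3,:3]=R.from_euler('xyz',st['tool_rot']).as_matrix();T[:3,3]=st['position']
        W=np.linalg.inv(T@np.array(c['tool_from_camera']));return K,k1,W[:3,:3],W[:3,3]
    return K,k1,cv2.Rodrigues(np.array(c['rvec'],float))[0],np.array(c['tvec'],float).ravel()
def proj(P,C):
    K,k1,Rm,t=C;p=np.atleast_2d(P)@Rm.T+t
    return cv2.projectPoints(p,np.zeros(3),np.zeros(3),K,np.array([k1,0,0,0.]))[0][:,0]
def at_z(uv,z,C):
    K,k1,Rm,t=C
    n=cv2.undistortPoints(np.array([[uv]],float),K,np.array([k1,0,0,0.]))[0,0]
    d=Rm.T@np.array([n[0],n[1],1]);o=-Rm.T@t
    return o+d*(z-o[2])/d[2]
E
python3 - <<'E'
import sys;sys.path.insert(0,'.')
from h import *
C=cam('top');S=cam('scene')
print(-C[2].T@C[3],-S[2].T@S[3])
for n,uv,z in(('vent plt',(328,189),.06),('vent h',(328,205),.1),('vac plt',(227,203),.06),('vac knob',(206,217),.1),('blue',(458,222),.06),('bottle',(404,207),.05),('tape',(171,228),.01),('fit',(288,165),.01)):
    print(n,at_z(uv,z,C).round(3))
E
```

```text
[ 0.29395285 -0.25036754  1.35866117] [-0.1944598  -0.65605689  0.99816379]
vent plt [ 0.556 -0.309  0.06 ]
vent h [ 0.497 -0.307  0.1  ]
vac plt [0.507 0.018 0.06 ]
vac knob [0.455 0.073 0.1  ]
blue [ 0.451 -0.729  0.06 ]
bottle [ 0.5   -0.557  0.05 ]
tape [0.428 0.213 0.01 ]
fit [ 0.648 -0.175  0.01 ]
```

View pics/crop1.png

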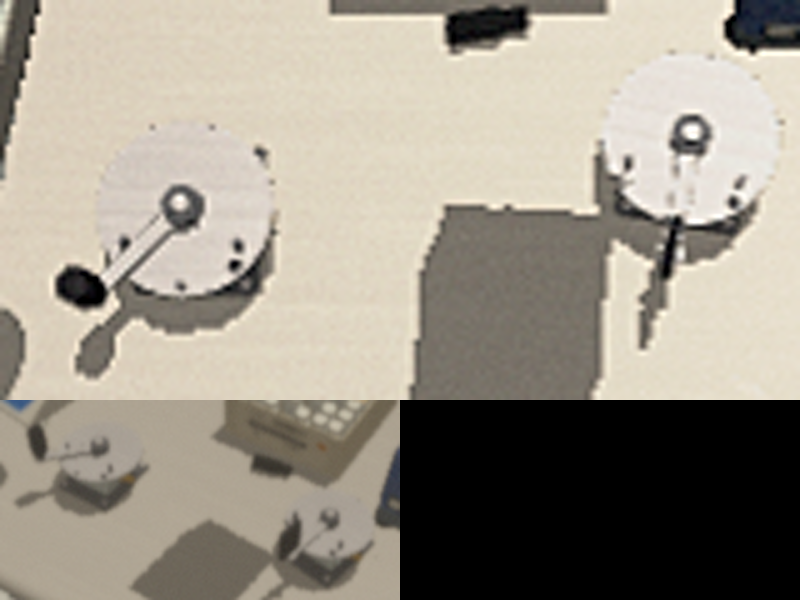

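The crop confirms the choice. The left silver valve has a round knob at crop (80,287) with its lever at the left stop. The right silver valve has a thin paddle at crop (671,248) with its lever about half open. Next I'll work out their geometry and the first move.

```bash
cat >> h.py <<'E'
def units(P,st=None,yaw=None):
    "world target -> tool shift units (60 mm), twist units (8 deg)"
    st=st or status.observe();M=R.from_euler('xyz',st['tool_rot']).as_matrix()
    d=M.T@(np.array(P)-st['position'])/.06
    tw=0 if yaw is None else -((yaw-st['tool_rot'][2]+np.pi)%(2*np.pi)-np.pi)/np.radians(8)
    return np.r_[d,tw].round(2)
E
python3 - <<'E'
from h import *
C=cam('top')
for n,p,h,j in(('vent',(328,186.4),(324.2,209.6),.75),('vac',(226.4,201.2),(206,217.4),0)):
    a=at_z(p,.075,C);b=at_z(h,.116,C);d=b-a;ang=np.arctan2(d[1],d[0])
    print(n,a,b,np.hypot(*d[:2]),ang,'yaw',(ang-np.pi+.75-j+np.pi)%(2*np.pi)-np.pi)
for P in([.42,.38,.25],[.48,.0,.25],[.50,-.30,.25]): print(P,units(P))
print(camera_params('wrist')['tool_from_camera'])
E
```

```text
vent [ 0.56121298 -0.30822408  0.075     ] [ 0.47962298 -0.29470393  0.116     ] 0.08270261150241419 2.977376475229372 yaw -0.16421617836042124
vac [0.51002574 0.01682832 0.075     ] [0.45192332 0.06922439 0.116     ] 0.07823834439028068 2.407790595321367 yaw 0.016197941731574073
[0.42, 0.38, 0.25] [-4.49 -2.11 -0.18  0.  ]
[0.48, 0.0, 0.25] [-7.54 -7.75 -0.18  0.  ]
[0.5, -0.3, 0.25] [ -9.52 -12.35  -0.18   0.  ]
[[-1.18528262e-04 -9.56563235e-01 -2.91524894e-01  7.29925852e-02]
 [ 9.99999932e-01 -1.14339460e-05 -3.69062690e-04 -3.85035972e-04]
 [ 3.49698521e-04 -2.91524918e-01  9.56563171e-01 -1.34484492e-01]
 [ 0.00000000e+00  0.00000000e+00  0.00000000e+00  1.00000000e+00]]
```

```bash
python3 -m creep '[[-4.5,-2.1,-0.2,0,0],[-4.5,-2.1,-0.2,0,0],[-4.5,-2.1,-0.2,0,0],[-4.5,-2.1,-0.2,0,0],[-4.5,-2.1,-0.2,0,0]]' 20; python3 -c "
from h import *
s=status.observe();print(s['position'],s['tool_rot']);print(units([.49,.0,.25],s))"
```

```text
clock: 1.42
position: [0.4227, 0.3783, 0.2517]
tool_rot: [3.141, 0.001, 2.8]
force: [0.1, 1.7, 0.2]
grip_width: -0.0002
finger_force: 0.0
[0.42267903 0.37831467 0.25165013] [3.14134935e+00 5.37845658e-04 2.80024291e+00]
[-3.17 -5.57  0.03  0.  ]
```

```bash
python3 -m creep '[[-3.2,-5.5,0,0,0],[-3.2,-5.5,0,0,0],[-3.2,-5.5,0,0,0],[-3.2,-5.5,0,0,0],[-3.2,-5.5,0,0,0]]'; python3 -m creep '[[0,-1.5,0,0,0],[0,-1.5,0,0,0],[0,-1.5,0,0,0]]'; python3 -c "
from h import *
s=status.observe();cv2.imwrite('pics/w1.png',grab_frame('wrist'));np.save('w1.npy',np.r_[s['position'],s['tool_rot']])
print(s['position'],s['tool_rot']);print(units([.48,-.30,.25],s))
C=cam('wrist',s);print(proj([[.510,.017,.075],[.452,.069,.116]],C))"
```

```text
clock: 2.05
position: [0.4792, 0.0715, 0.2516]
tool_rot: [3.141, 0.001, 2.802]
force: [0.6, 0.7, 0.9]
grip_width: 0.0002
finger_force: 0.0
clock: 2.42
position: [0.4486, -0.0132, 0.2516]
tool_rot: [3.142, 0.0, 2.798]
force: [-0.1, 1.0, -0.1]
grip_width: -0.0
finger_force: 0.0
[ 0.44857234 -0.01324521  0.251627  ] [3.14157119e+00 4.85423516e-04 2.79844180e+00]
[-2.1  -4.32  0.03  0.  ]
[[375.16652237 229.11284492]
 [424.82098484 160.75888491]]
```

View pics/w1.png

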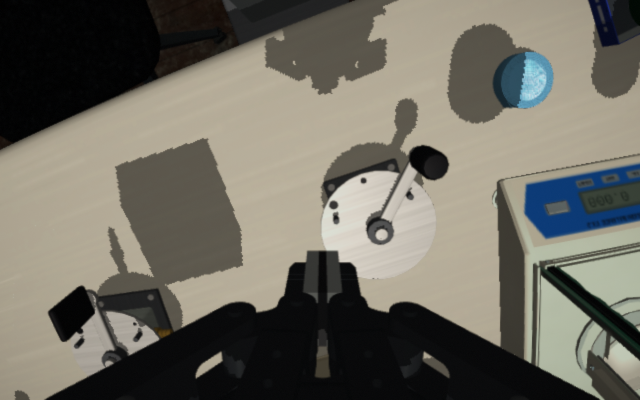

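The wrist view shows the vacuum pivot at (380,232) with its knob top at (433,163), and the vent pivot at (115,357) with its paddle at (71,313). This matches the projections. I'll refine the positions from it and move over the vent's right side.

```bash
python3 - <<'E'
from h import *
s=status.observe();C=cam('wrist',s)
a=at_z((380,231),.075,C);b=at_z((433,163),.116,C);print(a,b,np.hypot(*(b-a)[:2]),np.arctan2(*(b-a)[1::-1]))
a=at_z((115,356),.075,C);print(a)
for uv in((80,286),(50,320)):print(at_z(uv,.116,C))
print(proj([[.5612,-.3082,.075]],C))
for P in([.44,-.36,.25],): print(units(P,yaw=np.pi-.16-.35))
E
```

```text
[0.51381095 0.02230854 0.075     ] [0.45617177 0.07603041 0.116     ] 0.07879285417545714 2.3913566931553527
[ 0.55922204 -0.29289507  0.075     ]
[ 0.45859393 -0.24410499  0.116     ]
[ 0.48054821 -0.29328259  0.116     ]
[[104.48806136 360.62376672]]
[-1.8  -5.52  0.03  1.21]
```

```bash
python3 -m creep '[[-1.8,-5.5,0,1,0],[-1.8,-5.5,0,1,0],[-1.8,-5.5,0,1,0],[-1.8,-5.5,0,1,0],[-1.8,-5.5,0,1,0]]'; python3 -m creep '[[0,0,0,0,0],[0,0,0,0,0]]'; python3 -c "
from h import *
s=status.observe();cv2.imwrite('pics/w2.png',grab_frame('wrist'))
print(s['position'],s['tool_rot']);
C=cam('wrist',s);print(proj([[.5612,-.3082,.075],[.48,-.295,.116]],C))"
```

```text
clock: 3.1
position: [0.4426, -0.3248, 0.2513]
tool_rot: [3.141, 0.0, 2.664]
force: [0.7, 0.8, -0.1]
grip_width: -0.0001
finger_force: 0.0
clock: 3.35
position: [0.4424, -0.3229, 0.2509]
tool_rot: [3.141, -0.001, 2.663]
force: [0.2, 0.3, -0.7]
grip_width: -0.0004
finger_force: 0.0
[ 0.44235452 -0.32288539  0.25090648] [ 3.14118336e+00 -6.29810387e-04  2.66310467e+00]
[[391.55390699 278.18247053]
 [374.9467917  216.51929879]]
```

View pics/w2.png

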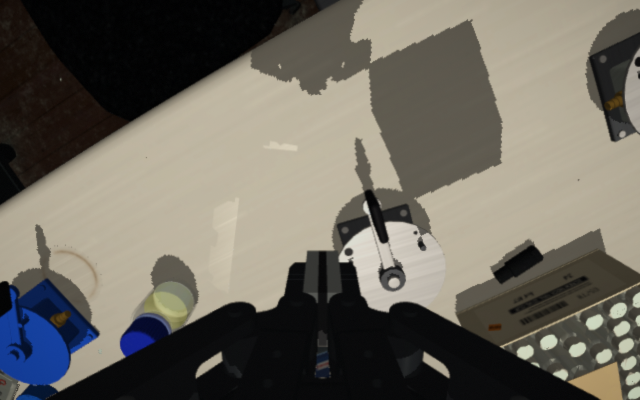

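This view shows the vent pivot at (393,280), the paddle's top edge from (369,192) to (383,238), and the bottle well to the left at (160,315).

```bash
python3 - <<'E'
from h import *
s=status.observe();C=cam('wrist',s)
p=at_z((393,280),.075,C);print(p)
for uv in((369,192),(383,238)):print(at_z(uv,.116,C))
h=(at_z((369,192),.116,C)+at_z((383,238),.116,C))/2;d=h-p;ang=np.arctan2(d[1],d[0]);print(h,np.hypot(*d[:2]),ang)
print(at_z((150,330),.099,C))
E
```

```text
[ 0.56398864 -0.30715034  0.075     ]
[ 0.45957754 -0.29006202  0.116     ]
[ 0.50014813 -0.2964226   0.116     ]
[ 0.47986284 -0.29324231  0.116     ] 0.08526771759981792 2.977750432399669
[ 0.49296723 -0.5369643   0.099     ]
```

```bash
python3 -c "
from h import *
s=status.observe();b=units(s['position'])
print(units([.474,-.342,.25],s),units([.474,-.342,.09],s))"
```

```text
[-0.62 -0.05  0.02  0.  ] [-0.62 -0.05  2.68  0.  ]
```

```bash
python3 -m creep '[[-0.6,-0.1,0,0,0],[-0.6,-0.1,0.9,0,0],[-0.6,-0.1,1.8,0,0],[-0.6,-0.1,2.6,0,0],[-0.6,-0.1,2.65,0,0]]'; python3 -m creep '[[0,0,0,0,0],[0,0,0,0,0]]'; python3 -c "
from h import *
s=status.observe();print(s['position'],s['force'])
for P in([.480,-.315],[.484,-.281],[.498,-.256]):print(units(P+[.09],s))"
```

```text
clock: 4.03
position: [0.4703, -0.3434, 0.0901]
tool_rot: [3.141, -0.005, 2.664]
force: [-0.5, 0.1, 0.1]
grip_width: -0.0001
finger_force: 0.0
clock: 4.28
position: [0.4719, -0.3461, 0.0944]
tool_rot: [-3.142, 0.003, 2.663]
force: [0.1, 0.4, 0.7]
grip_width: -0.0002
finger_force: 0.0
[ 0.47194952 -0.34607761  0.09441093] [0.12355785 0.42877302 0.67178389]
[0.12 0.52 0.07 0.  ]
[0.32 1.06 0.07 0.  ]
[0.31 1.53 0.07 0.  ]
```

```bash
python3 -m creep '[[0.05,0.15,0.05,0,0],[0.1,0.3,0.07,0,0],[0.12,0.4,0.07,0,0],[0.14,0.5,0.07,0,0],[0.16,0.58,0.07,0,0]]';  python3 -m creep '[[0.03,0.07,0,0,0],[0.06,0.14,0,0,0],[0.09,0.21,0,0,0],[0.12,0.28,0,0,0]]'
```

```text
clock: 4.9
position: [0.4785, -0.3102, 0.0881]
tool_rot: [-3.141, 0.0, 2.662]
force: [-1.2, -2.0, -0.2]
grip_width: 0.0
finger_force: 1.4
clock: 5.4
position: [0.4797, -0.292, 0.0881]
tool_rot: [3.142, -0.0, 2.662]
force: [0.6, -2.7, -0.4]
grip_width: -0.0
finger_force: 1.2
```

```bash
python3 -m creep '[[0.02,0.08,0,0,0],[0.03,0.16,0,0,0],[0.04,0.24,0,0,0],[0.04,0.32,0,0,0]]'; python3 -m creep '[[0,0.08,0,0,0],[0,0.16,0,0,0],[0,0.2,0,0,0]]'; python3 -c "
from h import *
s=status.observe();cv2.imwrite('pics/w3.png',grab_frame('wrist'));cv2.imwrite('pics/t3.png',cv2.resize(grab_frame('top')[160:240,250:400],(750,400),interpolation=2))
print(s['position'],s['force'],units([.498,-.256,.088],s))"
```

```text
clock: 5.9
position: [0.4865, -0.2735, 0.088]
tool_rot: [3.141, -0.001, 2.662]
force: [0.7, -0.3, -0.3]
grip_width: 0.0001
finger_force: 0.0
clock: 6.28
position: [0.4922, -0.2631, 0.0881]
tool_rot: [3.142, -0.0, 2.662]
force: [-0.7, -0.7, -0.5]
grip_width: 0.0003
finger_force: 0.0
[ 0.49216133 -0.2630656   0.08807504] [-0.66782284 -0.66368582 -0.4742794 ] [-0.03  0.15  0.    0.  ]
```

View pics/w3.png

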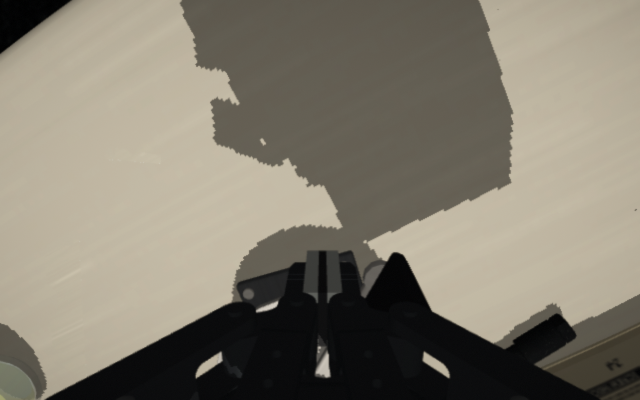

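The paddle at (397,280) has snapped ahead of the fingers. I'll follow it up gently to the stop.

```bash
python3 -m creep '[[-0.02,0.06,0,0,0],[-0.03,0.12,0,0,0],[-0.04,0.18,0,0,0],[-0.04,0.18,0,0,0]]'; python3 -m creep '[[-0.01,0.04,0,0,0],[-0.02,0.08,0,0,0],[-0.02,0.08,0,0,0]]'
```

```text
clock: 6.88
position: [0.4993, -0.2547, 0.0881]
tool_rot: [3.142, 0.0, 2.663]
force: [0.0, -0.5, -0.6]
grip_width: 0.0001
finger_force: 0.0
clock: 7.25
position: [0.5014, -0.2525, 0.0881]
tool_rot: [-3.14, -0.001, 2.661]
force: [-5.0, -6.6, 2.0]
grip_width: -0.0002
finger_force: 4.2
```

Contact at the stop is about 8 N. I'll back off, lift and check.

```bash
python3 -m creep '[[0,-0.5,0,0,0],[0.1,-0.8,-0.9,0,0],[0.2,-0.8,-1.8,0,0],[0.5,-0.8,-2.7,0,0],[0.5,-0.8,-2.7,0,0]]'; python3 -m creep '[[0,0,0,0,0],[0,0,0,0,0]]'; python3 -c "
from h import *
s=status.observe();f=grab_frame('wrist');C=cam('wrist',s)
print(s['position'],units([.42,.13,.25],s,yaw=2.39))
for v in(0,.75):
  a=np.pi-.164-.75+v;print(v,proj([[.562,-.3075,.075],[.562+.08*np.cos(a),-.3075+.08*np.sin(a),.116]],C).round())
cv2.imwrite('pics/w4.png',f)"
```

```text
clock: 7.88
position: [0.4542, -0.2806, 0.2539]
tool_rot: [3.141, 0.006, 2.662]
force: [0.2, 0.6, -0.7]
grip_width: -0.0002
finger_force: 0.0
clock: 8.12
position: [0.4534, -0.2798, 0.249]
tool_rot: [-3.141, -0.002, 2.662]
force: [0.9, 0.1, 0.3]
grip_width: 0.0
finger_force: 0.0
[ 0.45342694 -0.27982412  0.24904553] [ 3.64  5.8  -0.01  1.95]
0 [[348. 289.]
 [396. 236.]]
0.75 [[348. 289.]
 [323. 232.]]
```

View pics/w4.png

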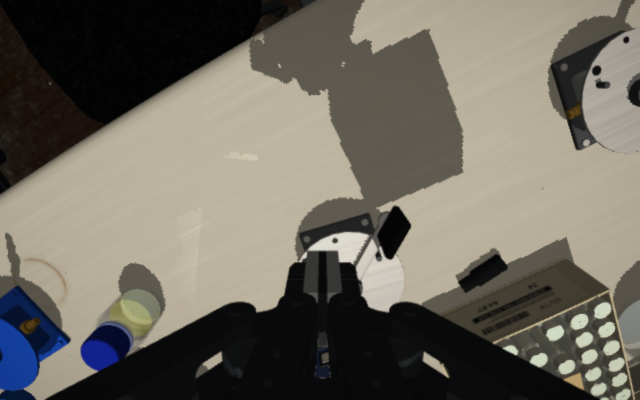

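The vent paddle is at (396,230), which matches value 0 (predicted (396,236)). Next is the vacuum approach; I'll check the clearance to the balance first.

```bash
python3 - <<'E'
from h import *
s=status.observe();print(s['qpos'].round(2))
C=cam('top')
print('base corner',at_z((187,197),.05,C),at_z((187,197),.0,C))
w=np.load('w1.npy');W=cam('wrist',dict(position=w[:3],tool_rot=w[3:]))
for z in(.03,.06,.1):print(z,at_z((500,182),z,W),at_z((525,190),z,W),at_z((543,250),z,W))
p=np.array([.512,.020])
def pt(f,d): return p+.08*np.array([np.cos(f),np.sin(f)])-d*np.array([-np.sin(f),np.cos(f)])
for f,d in((2.4,42),(2.4,24),(2.8,24),(3.15,24),(3.5,24),(3.9,24)):
    q=pt(f,d/1000);print(f,d,q.round(3),units([*q,.09],s,f-.2))
E
```

```text
[ 0.18  0.38  0.35  1.84 -0.16  0.94  1.69]
base corner [0.52697997 0.15276949 0.05      ] [0.53588323 0.16817214 0.        ]
0.03 [0.52322585 0.15705942 0.03      ] [0.54095239 0.18121151 0.03      ] [0.61764814 0.1892072  0.03      ]
0.06 [0.51113789 0.14476668 0.06      ] [0.52737095 0.16688392 0.06      ] [0.59760501 0.17420597 0.06      ]
0.1 [0.49502061 0.12837635 0.1       ] [0.50926237 0.14778048 0.1       ] [0.57088083 0.15420433 0.1       ]
2.4 42 [0.481 0.105] [2.54 5.91 2.65 3.31]
2.4 24 [0.469 0.092] [2.62 5.62 2.65 3.31]
2.8 24 [0.445 0.069] [2.81 5.1  2.65 0.45]
3.15 24 [0.432 0.043] [ 2.8   4.61  2.65 -2.06]
3.5 24 [0.429 0.014] [ 2.62  4.16  2.65 -4.57]
3.9 24 [ 0.437 -0.018] [ 2.25  3.76  2.65 -7.43]
```

```bash
python3 - <<'E'
import cv2,numpy as np
t=cv2.imread('pics/top0.png')[100:240,75:255];s=cv2.imread('pics/scene0.png')[45:215,170:300]
o=np.zeros((520,800,3),np.uint8);o[:350,:450]=cv2.resize(t,(450,350),interpolation=2);o[:442,455:793]=cv2.resize(s,(338,442),interpolation=2)
cv2.imwrite('pics/bal.png',o)
E
```

```text
(no output)
```

View pics/bal.png

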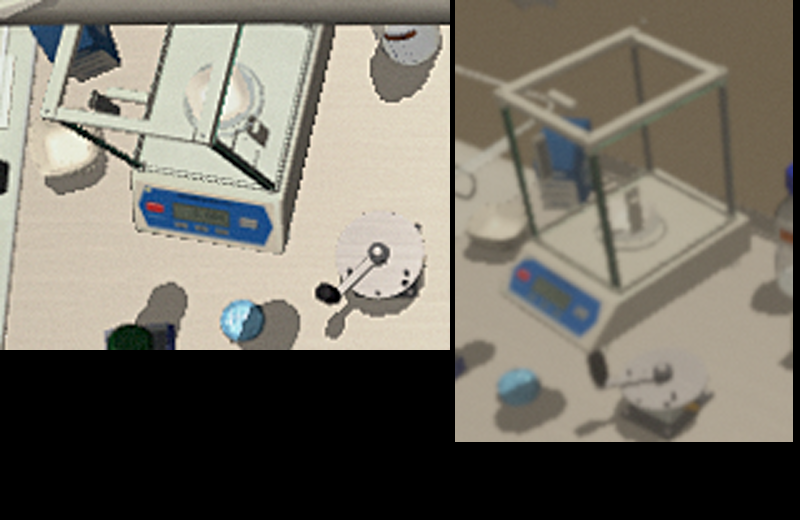

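The balance's front-right base corner is near (0.53, 0.155) and its glass post near (0.60, 0.16). Both clear a descent at (0.48, 0.105).

```bash
python3 -m creep '[[2.5,5.9,0,1.5,0],[2.5,5.9,0,1.5,0],[2.5,5.9,0,1.5,0],[2.5,5.9,0,1.5,0],[2.5,5.9,0,1.5,0]]'; python3 -m creep '[[0.5,0.9,0,0,0],[0.5,0.9,0,0,0],[0.5,0.9,0,0,0]]'; python3 -c "
from h import *
s=status.observe();f=grab_frame('wrist');C=cam('wrist',s);cv2.imwrite('pics/w5.png',f)
print(s['position'],s['tool_rot'],units([.482,.107,.09],s))
print(proj([[.512,.02,.075],[.453,.074,.116],[.482,.107,.09]],C).round())"
```

```text
clock: 8.8
position: [0.4775, 0.0264, 0.2496]
tool_rot: [-3.141, -0.0, 2.453]
force: [1.8, -0.4, 0.8]
grip_width: 0.0002
finger_force: 0.0
clock: 9.18
position: [0.4887, 0.0848, 0.2494]
tool_rot: [-3.14, -0.0, 2.453]
force: [-0.3, -1.1, 0.2]
grip_width: -0.0001
finger_force: 0.0
[0.48868409 0.08482984 0.24941125] [-3.14008025e+00 -3.79940532e-04  2.45286983e+00] [0.32 0.22 2.66 0.  ]
[[285. 242.]
 [282. 166.]
 [338. 162.]]
```

View pics/w5.png

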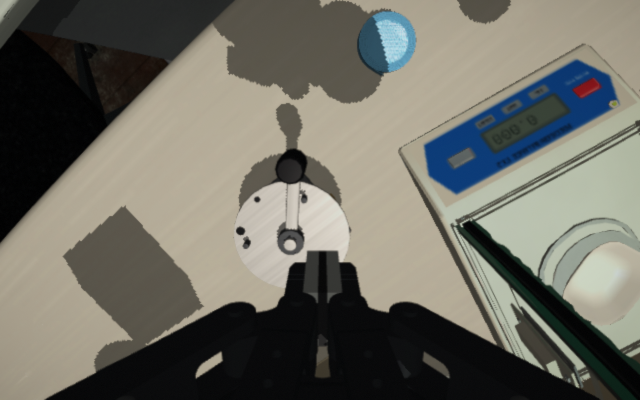

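The pivot is at (291,242) and the knob top at (291,167), a few millimetres off my estimate, so I'll recompute.

```bash
python3 - <<'E'
from h import *
s=status.observe();C=cam('wrist',s)
a=at_z((291,242),.075,C);b=at_z((291,166),.116,C);print(a,b,np.hypot(*(b-a)[:2]),np.arctan2(*(b-a)[1::-1]))
p=a[:2];F=np.arctan2(*(b-a)[1::-1])
def pt(f,d): return p+.08*np.array([np.cos(f),np.sin(f)])-d*np.array([-np.sin(f),np.cos(f)])
for f,d in((0,42),(0,24),(.4,24),(.75,24),(1.1,24),(1.5,24)):
    q=pt(f+F,d/1000);print(f,d,q.round(3),units([*q,.09],s,f+F-.2))
E
```

```text
[0.51606466 0.02336915 0.075     ] [0.4575922  0.07884645 0.116     ] 0.08060247377269415 2.382473356047812
0 42 [0.487 0.109] [0.28 0.3  2.66 1.93]
0 24 [0.475 0.096] [0.31 0.   2.66 1.93]
0.4 24 [0.45  0.074] [ 0.39 -0.54  2.66 -0.94]
0.75 24 [0.436 0.048] [ 0.29 -1.02  2.66 -3.44]
1.1 24 [0.433 0.019] [ 0.03 -1.43  2.66 -5.95]
1.5 24 [ 0.441 -0.013] [-0.42 -1.75  2.66 -8.82]
```

```bash
python3 -m creep '[[0.28,0.32,0.5,0,0],[0.28,0.32,1.4,0,0],[0.28,0.32,2.2,0,0],[0.28,0.32,2.66,0,0],[0.28,0.32,2.66,0,0]]'; python3 -m creep '[[0,-0.1,0,0,0],[0,-0.2,0,0,0],[0.02,-0.3,0,0,0],[0.04,-0.4,0,0,0],[0.06,-0.5,0,0,0]]'; cat > go.py <<'E'
from h import *
s=status.observe();p=np.array([.516,.0234]);print(s['position'],s['tool_rot'][2],s['force'])
for v in(.2,.4,.6,.75,.9,1.1,1.3,1.5):
    f=2.382+v;q=p+.08*np.array([np.cos(f),np.sin(f)])-.024*np.array([-np.sin(f),np.cos(f)]);print(v,q.round(3),units([*q,.09],s,f-.2))
E
python3 go.py
```

```text
clock: 9.85
position: [0.4872, 0.109, 0.0891]
tool_rot: [-3.138, -0.001, 2.451]
force: [0.5, -0.8, 0.1]
grip_width: -0.0002
finger_force: 0.0
clock: 10.48
position: [0.467, 0.0899, 0.0911]
tool_rot: [3.14, 0.001, 2.453]
force: [5.6, 0.2, 0.2]
grip_width: 0.0001
finger_force: 2.0
[0.46700049 0.0899369  0.09109814] 2.4528605553662213 [5.5998228  0.16643875 0.18645401]
0.2 [0.461 0.086] [ 0.04 -0.11  0.02  0.51]
0.4 [0.45  0.074] [ 0.06 -0.39  0.02 -0.92]
0.6 [0.441 0.06 ] [ 0.02 -0.66  0.02 -2.36]
0.75 [0.436 0.048] [-0.05 -0.86  0.02 -3.43]
0.9 [0.433 0.036] [-0.14 -1.05  0.02 -4.51]
1.1 [0.433 0.019] [-0.31 -1.27  0.02 -5.94]
1.3 [0.435 0.003] [-0.51 -1.46  0.02 -7.37]
1.5 [ 0.441 -0.013] [-0.75 -1.6   0.02 -8.8 ]
```

```bash
python3 -m creep '[[0.04,-0.11,0,0,0],[0.05,-0.25,0,-0.4,0],[0.05,-0.4,0,-0.9,0],[0.03,-0.53,0,-1.6,0],[0.02,-0.66,0,-2.3,0]]'; python3 go.py
```

```text
clock: 11.1
position: [0.4395, 0.0596, 0.0906]
tool_rot: [-3.141, -0.0, 2.777]
force: [0.3, 0.2, 0.0]
grip_width: -0.0
finger_force: 0.0
[0.43954465 0.05958535 0.09059815] 2.777056797460437 [0.33467994 0.17739125 0.02183485]
0.2 [0.461 0.086] [-0.18  0.54  0.01  2.83]
0.4 [0.45  0.074] [-0.07  0.28  0.01  1.4 ]
0.6 [0.441 0.06 ] [-0.02  0.01  0.01 -0.04]
0.75 [0.436 0.048] [-0.02 -0.2   0.01 -1.11]
0.9 [0.433 0.036] [-0.05 -0.4   0.01 -2.18]
1.1 [0.433 0.019] [-0.13 -0.67  0.01 -3.62]
1.3 [0.435 0.003] [-0.27 -0.91  0.01 -5.05]
1.5 [ 0.441 -0.013] [-0.45 -1.12  0.01 -6.48]
```

```bash
python3 -m creep '[[-0.02,-0.12,0,-0.5,0],[-0.02,-0.22,0,-1.1,0],[-0.03,-0.32,0,-1.7,0],[-0.06,-0.42,0,-2.3,0],[-0.08,-0.53,0,-2.9,0]]'; python3 go.py
```

```text
clock: 11.72
position: [0.4326, 0.0286, 0.0906]
tool_rot: [3.141, -0.001, -3.101]
force: [1.3, 2.8, -1.2]
grip_width: -0.0001
finger_force: 1.3
[0.43263379 0.02858694 0.09057296] -3.1011551253665064 [ 1.25529797  2.81341904 -1.15835974]
0.2 [0.461 0.086] [-0.51  0.94  0.01  5.73]
0.4 [0.45  0.074] [-0.31  0.75  0.01  4.3 ]
0.6 [0.441 0.06 ] [-0.16  0.51  0.01  2.87]
0.75 [0.436 0.048] [-0.07  0.32  0.01  1.79]
0.9 [0.433 0.036] [-0.02  0.12  0.01  0.72]
1.1 [0.433 0.019] [ 0.01 -0.15  0.01 -0.72]
1.3 [0.435 0.003] [-0.02 -0.43  0.01 -2.15]
1.5 [ 0.441 -0.013] [-0.11 -0.7   0.01 -3.58]
```

```bash
python3 -m creep '[[0.01,-0.1,0,-0.4,0],[0.01,-0.2,0,-0.9,0],[0,-0.3,0,-1.5,0],[-0.02,-0.4,0,-2,0],[-0.04,-0.5,0,-2.5,0]]'; python3 go.py
```

```text
clock: 12.35
position: [0.4363, -0.0016, 0.0906]
tool_rot: [-3.142, -0.001, -2.753]
force: [-0.5, -0.6, -0.2]
grip_width: -0.0001
finger_force: 0.0
[ 0.43625648 -0.00164666  0.09058287] -2.7528993190847357 [-0.54441739 -0.55107076 -0.2441749 ]
0.2 [0.461 0.086] [-0.94  1.2   0.01  8.22]
0.4 [0.45  0.074] [-0.68  1.08  0.01  6.79]
0.6 [0.441 0.06 ] [-0.46  0.92  0.01  5.36]
0.75 [0.436 0.048] [-0.31  0.77  0.01  4.28]
0.9 [0.433 0.036] [-0.19  0.6   0.01  3.21]
1.1 [0.433 0.019] [-0.08  0.35  0.01  1.78]
1.3 [0.435 0.003] [-0.01  0.08  0.01  0.35]
1.5 [ 0.441 -0.013] [ 0.   -0.2   0.01 -1.09]
```

Snapped over. I'll follow up gently to the stop.

```bash
python3 -m creep '[[0,-0.06,0,-0.3,0],[0,-0.12,0,-0.6,0],[0,-0.17,0,-0.9,0],[0,-0.17,0,-0.9,0]]'; python3 -m creep '[[0,-0.04,0,0,0],[0,-0.06,0,0,0],[0,-0.06,0,0,0]]'
```

```text
clock: 12.85
position: [0.4404, -0.011, 0.0906]
tool_rot: [3.142, -0.0, -2.63]
force: [-0.7, -0.8, -0.2]
grip_width: 0.0001
finger_force: 0.0
clock: 13.22
position: [0.4415, -0.0126, 0.0904]
tool_rot: [3.14, -0.001, -2.629]
force: [-6.7, 10.1, 4.9]
grip_width: -0.0002
finger_force: 6.4
```

```bash
python3 -m creep '[[0.1,0.4,0,0,0],[0.3,0.5,-0.9,0,0],[0.3,0.5,-1.8,0,0],[0.3,0.5,-2.6,0,0],[0.3,0.5,-2.6,0,0]]'; python3 -m creep '[[0,0.8,0,2,0],[0,0.8,0,2,0],[0,0.8,0,2,0]]'; python3 -c "
from h import *
s=status.observe();f=grab_frame('wrist');C=cam('wrist',s);print(s['force'])
g=cv2.resize(grab_frame('scene')[170:250,190:390],(640,256),interpolation=2)
cv2.imwrite('pics/w6.png',cv2.resize(np.vstack([f,g]),(585,600)))
for v in(.75,1.5):
  a=2.382+v;print(v,proj([[.516,.0234,.075],[.516+.08*np.cos(a),.0234+.08*np.sin(a),.116]],C).round())
S=cam('scene')
for b in(2.228,2.978): print(proj([[.562+.08*np.cos(b),-.3075+.08*np.sin(b),.09]],S)-[190,170])"
```

```text
clock: 13.85
position: [0.4133, 0.0036, 0.2495]
tool_rot: [-3.139, 0.005, -2.63]
force: [1.5, 0.1, -1.0]
grip_width: 0.0002
finger_force: 0.0
clock: 14.22
position: [0.3881, 0.0456, 0.246]
tool_rot: [-3.142, -0.001, -2.908]
force: [-0.3, 0.0, 0.1]
grip_width: -0.0
finger_force: 0.0
[-0.32002215  0.00299463  0.10919439]
0.75 [[271. 300.]
 [284. 244.]]
1.5 [[271. 300.]
 [213. 252.]]
[[126.10047166  45.14465677]]
[[135.21570449  57.95142169]]
```

View pics/w6.png

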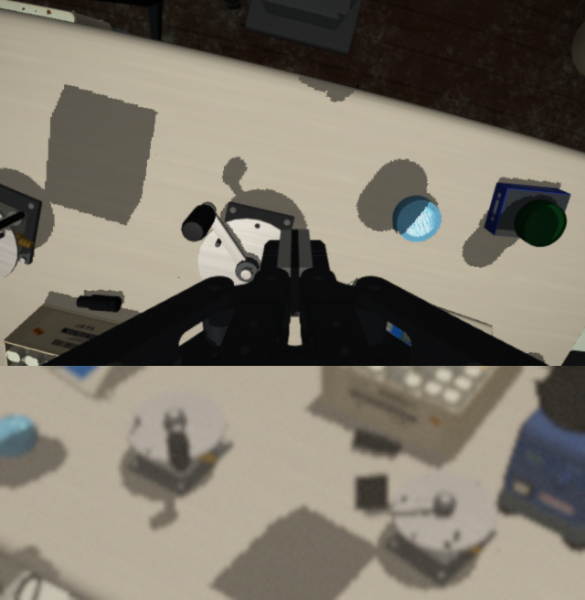

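The knob top is at display (195,225), which is about (213,246) in camera pixels and matches fully open (213,252). The vent paddle is at crop (127,43), matching closed (126,45). The bystanders haven't moved and the robot touches nothing, so I'm handing in.

```bash
python3 -c "
from workcell import bot
print(bot.job_done())"
```

```text
the job is handed in; nothing more can be done
None
```

I closed the vent lever at its left stop, then pushed the vacuum lever past its half-open click to the fully open right stop, and handed the job in at about 14 s; the last pictures show both levers in place, but no verdict came back.

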